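Pull the snug speed knob off the stirrer's control box

TASK

The big skirted speed knob on the stirrer's control box has to come off for replacement, and it sits too snugly for fingers. Pick up the standing C-shaped puller by its handle, slip its fork under the knob's skirt from the front until it stops gently against the stem, pull the knob straight off the sloping panel, tip it out of the puller into the round steel parts dish and stand the puller upright on the bench again. Do not touch the knob with the fingers, do not press the puller hard against the box, and leave the tint bottle, the small tin and the tape measure where they are.

Things in the scene. Friction and masses are not known exactly. Their poses are not given: they have to be found in the camera images.
- control_box: Grey enclosure 120 (x) x 150 (y) x 40 mm, fixed; its metal top panel slopes up 0.26 rad away from its front. Big knob in the middle; small fixed knob (23 mm wide, 14 high) 50 mm left of it, rocker switch 52 mm right; panel bare for 62 mm in front of the big knob's axis. Origin on the bench under the stem's foot; x front to back (away from the robot, yaw within 0.3), y left, z up.
- stem: Fixed stem under the big knob. Origin on the panel surface at its foot, 57 mm above the bench; z straight out of the panel (the way to pull), x up the slope, y left. Nut radius 8, height 6 mm; shaft above it radius 5.5, ending 20 mm above the panel. Two sprung rollers in the shaft hold the knob: it lets go suddenly at about 12 to 16 N along z, is past them after 11 mm, off the shaft after 14 mm.
- stem_seat (a point): Point on the stem's axis on top of the nut, 6 mm above the panel: the knob's origin lies here while it is fully on.
- knob: Big black push-on speed knob, 24 to 39 g, held only by the stem's catch. Skirt 42 mm across, 4 mm thick; above it a fluted body 30 mm across; 21 mm high in all; hollow, with a 12 mm bore in the skirt. Origin in the middle of the skirt's underside; z along its axis to its top. The gap between skirt and panel is 6 mm.
- puller: C-shaped steel knob puller with black handle, 110 to 180 g, standing on its fork. Origin on the fork's underside, under the handle's middle; x to the fork's open mouth, z up. Back strap 24 mm wide (x -29 to -25 mm) up to a top strap (z 42 to 46 mm). Handle on that: 22 (x) x 16 (y) mm, z 46 to 84 mm, at x = y = 0.
- puller_seat (a point): Point on the fork's top (z = 3 mm above the puller's origin), under the middle of the skirt when home. Fork 3 mm thick, 36 mm wide, x -29 to +24 mm; slot 20 mm wide (27 at the tips), ending at x = -8 mm: it meets the nut when home. Smooth: a knob on it slides out when the mouth points down by over 0.35 rad, and rests on the back strap when the mouth points up.
- dish: Round stainless steel parts dish, 132 mm across the rim, 22 mm high, inner floor 100 mm across and 4 mm above the bench, loose, 350 g. Origin under its centre on the bench, z up.
- tint_bottle: Bystander: small white tint bottle with a screw cap, 48 mm across, 95 mm high. Origin under its centre.
- measure: Bystander: yellow tape measure standing on its edge, 35 x 72 mm, 64 mm high. Origin under its centre.
- tint_tin: Bystander: small metal paint tin with a lid, 68 mm across, 82 mm high. Origin under its centre.

How it is judged:
By the outcome, as a careful person would: the job done as asked, in the order asked, and still so for the second after the job is handed in, with the robot touching nothing.
It also fails if it takes over 64 s, if anything falls off the work surface, if the arm or the gripper's body presses on something with over 40 N, if the wrist force passes 120 N, or if a joint passes its speed limit or range.

ROBOT

A 6-joint arm with a two-finger parallel gripper is mounted at the origin on a cart in front of the work surface, level with it; the furniture and walls round the work are solid. World frame = base frame: x ahead of the robot, y to its left, z up, the work surface at z = 0. Lengths are in mm, angles in rad, forces in N, time in s.
With the tool pointing down it reaches from about 375 to 750 mm from the base axis. Payload 9 kg.
Tool frame: the origin (TCP) lies between the finger pads; the fingertips stand 8 mm ahead of it and the grasp point (between the pads) lies 11 mm behind it (robot.tip_extent is the distance from the TCP to the fingertips, in mm); z points along the fingers, y is the line along which they close (so a half turn about z gives the same grasp; the last joint's range is limited). The gripper opens to 85 mm and grips with 20 to 120 N. Pads are 22 mm wide; open, the fingers measure 114 mm over their backs; the gripper's body (76 mm by 85 mm) begins 54 mm behind the grasp point. The pads swing forward as they close: fully open they stand 13 mm farther back than shut.
Start: joints at [0.964, 0.104, 0.097, 1.564, 0, 1.353], TCP at [227.453, 555.248, 239.331] pointing down, gripper open.
Joint ranges: [-2.99, 2.99], [-0.84, 1.86], [-1.1, 1.16], [-1.84, 2.11], [-1.51, 1.56], [-3.14, 3.14]. Speed limits (rad/s): [2.22, 2.22, 2.57, 3.14, 3.14, 3.14].

INTERFACE

Orientations are given as [roll, pitch, yaw] about the fixed x, y, z axes, in that order (R = Rz(yaw) Ry(pitch) Rx(roll)).
In Python, from cell import robot, viewer gives the robot as it stands. The module is installed in compiled form; this text tells all that it offers.
- The arm moves only by the tool move_arm, never from a script. Its argument "deltas" is a list that holds one entry, the list of rows, each a list of 7 numbers: the shift along the tool's x, y, z scaled (see below), then the turn, a rotation vector about the tool's x, y, z scaled (see below), then the finger opening in mm, from 0 to 85.4. In form: [[[x, y, z, wx, wy, wz, gripper], ...]]. A call has 1 to 5 rows; each row is the pose to reach, as a shift and turn from the pose commanded when the call began, along the tool's axes at that moment, turning the shorter way round; what a row does not reach only later rows make up. The controller multiplies each number of a shift by 0.4 m and each number of a turn by 2 pi rad. A row lasts 1/12 s, in which the tool goes at most 41.7 mm and 7.16 degrees, less where a joint would pass 70% of its speed; a pose out of reach is approached as far as the arm can. A call with a number of a shift or a turn outside -1 to 1 is refused whole. A call with a gripper value outside its range is refused whole. The fingers move at their own pace and stop on an object; "squeeze" is the grip in N (left out, the last holds). Time passes only in rows, so rows that repeat a pose let the fingers close. It gives the time, the measured TCP pose, the force, the opening and the grip force at its end, in the units of the state.
- robot.get_obs(): the state, without advancing time (a new reading comes with each control period).
- viewer.get_image(name): name is "side" or "top" or "wrist"; returns (picture, depth): 480x640x3 uint8, blue, green, red; 480x640 float32, mm along the optical axis (not along the pixel's ray), 0 where there is no reading.
- viewer.camera_model(name): a dict with "fx", "fy", "cx", "cy" (pixels), "world_to_cam" (4x4, takes a point from world to camera coordinates). Camera axes: x right, y up, looking along -z (the intrinsics and any distortion apply to the point x, -y, -z); pixel columns grow to the right and rows downward; lengths in mm; the calibration is good to about 2 mm. The wrist camera is an equidistant fisheye: a pixel r from the principal point sees the ray r / f radians off the axis. A picture is of the moment at which its call begins: read the wrist's pose just before it. camera_model takes no time and is no camera call; for the wrist camera it gives the pose at the moment of the call.
- robot.close_job(): hands the job in; it is judged then, once.
The state is a dict: "time_s": time; "qpos": joint angles; "joint_velocities": joint speeds; "tau": joint torques, N m; "tcp_pos": TCP position; "orientation": TCP orientation; "ft_force": force on the tool from outside, world axes, zero at the start; "wrist_torque": the same for the moment, N m; "opening": finger opening in mm; "grasp_force": force on a finger pad.
Only numpy, scipy, OpenCV 4.12 (cv2) and the standard library are available. Lean on these libraries where they do the work, as an engineer would, in place of code of your own. Each camera call takes 0.05 s, during which the arm holds its last target. There are 200 camera calls.

## Working session

There is one attempt and no reset: what is moved stays moved. The work goes in short steps, Python scripts to look and compute and a tool call to move; the robot and the scene stay as the last step left them, time stands still between calls to the robot, and variables do not carry over. Pictures are saved under pics/ and viewed, at most 10 in all, crops included, and the job is handed in when it is done.

Besides the shell and the picture viewer there is one more tool, called after "Request:" as name(argument=value, ...), one argument or row to a line, values as JSON. move_arm: Moves the arm, as the interface text tells. Shifts and turns lie within -1 to 1; 1 stands for 0.4 m of shift or 2 pi rad of turn. Its arguments: {"type":"object","properties":{"deltas":{"type":"array","items":{"type":"array","items":{"type":"array","items":{"type":"number"}}}},"squeeze":{"type":"number"}},"required":["deltas"]}

```bash
mkdir -p pics; ls
cat > h.py <<'E'
import numpy as np, cv2
from cell import robot, viewer
from scipy.spatial.transform import Rotation as R
def snap(n,tag):
    im,d=viewer.get_image(n); cv2.imwrite(f'pics/{tag}.png',im); np.save(f'pics/{tag}.npy',d); m=viewer.camera_model(n)
    np.savez(f'pics/{tag}_m.npz',**{k:np.array(v) for k,v in m.items()}); return im,d,m
def load(tag):
    return cv2.imread(f'pics/{tag}.png'),np.load(f'pics/{tag}.npy'),dict(np.load(f'pics/{tag}_m.npz'))
def cloud(d,m):
    v,u=np.mgrid[:480,:640]; x=(u-m['cx'])/m['fx']*d; y=(v-m['cy'])/m['fy']*d
    p=np.stack([x,-y,-d,np.ones_like(d)],-1)@np.linalg.inv(m['world_to_cam']).T
    p=p[...,:3]; p[d<=0]=np.nan; return p
def proj(P,m):
    c=np.c_[np.atleast_2d(P),np.ones(len(np.atleast_2d(P)))]@m['world_to_cam'].T
    return np.c_[m['cx']+m['fx']*c[:,0]/-c[:,2], m['cy']+m['fy']*-c[:,1]/-c[:,2]]
E
python3 - <<'E'
from h import *
o=robot.get_obs(); print(o)
a,_,m=snap('top','top0'); print(m); b,_,m=snap('side','side0'); print(m)
E
```

```text
pics
{'time_s': 0.0, 'qpos': array([ 9.64309878e-01,  1.04669932e-01,  9.64349050e-02,  1.56388560e+00,
       -6.99234104e-06,  1.35310535e+00]), 'joint_velocities': array([-0.00059163, -0.00145998, -0.0005295 ,  0.00059019,  0.00164436,
       -0.00153787]), 'tau': array([-1.27493126e-04, -5.56930697e+01,  5.03649688e+01,  1.72462792e-02,
       -3.12170177e-04, -2.36972545e-05]), 'tcp_pos': array([227.24101781, 554.94855044, 238.52059618]), 'orientation': array([-3.14029809e+00, -2.79189977e-04,  2.75279700e+00]), 'ft_force': array([ 0.4670347 ,  0.07036177, -0.44852701]), 'wrist_torque': array([-0.00156506, -0.01348337,  0.0076625 ]), 'grasp_force': 0.0, 'opening': 85.047251541642}
{'fx': 458.82174694182163, 'fy': 458.82174694182163, 'cx': 316.3580711702632, 'cy': 246.91617909068628, 'world_to_cam': array([[ 2.09721514e-02, -9.99753067e-01, -7.34670445e-03,
         2.13437008e+01],
       [ 9.87050758e-01,  1.95357024e-02,  1.59214188e-01,
        -5.23398319e+02],
       [-1.59031350e-01, -1.05906343e-02,  9.87216728e-01,
        -8.39034725e+02],
       [ 0.00000000e+00,  0.00000000e+00,  0.00000000e+00,
         1.00000000e+00]])}
{'fx': 488.2761166478925, 'fy': 488.2761166478925, 'cx': 322.4882424476274, 'cy': 244.32311903853324, 'world_to_cam': array([[-9.98970064e-01, -4.02311911e-02,  2.09824458e-02,
         5.16932507e+02],
       [ 3.74500326e-02, -4.69964849e-01,  8.81890320e-01,
        -6.32222798e+01],
       [-2.56184860e-02,  8.81767822e-01,  4.70987474e-01,
        -1.12103063e+03],
       [ 0.00000000e+00,  0.00000000e+00,  0.00000000e+00,
         1.00000000e+00]])}
```

View pics/top0.png

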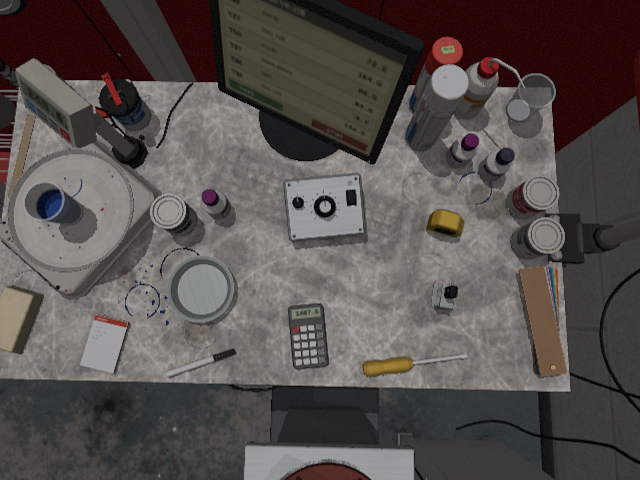

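View pics/side0.png

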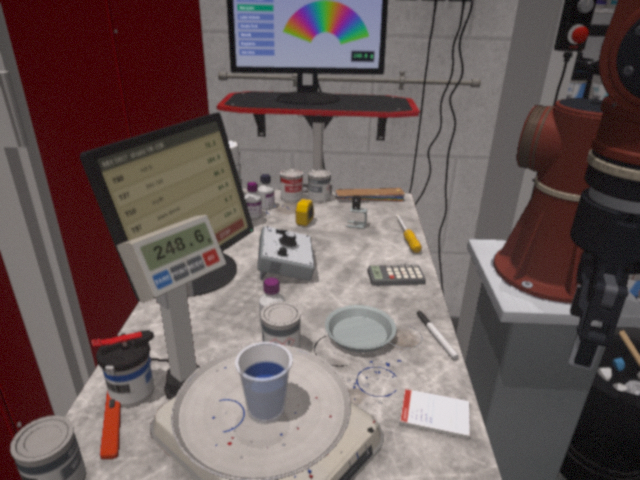

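The top view shows the box at (325,207) with the big knob at (325,206), the puller at (445,295), the dish at (201,290), the tin at (172,213), the bottle at (214,203) and the tape measure at (445,222). The side view shows nothing close above the box.

Run:
```python
from h import *
im,d,m=load('top0'); p=cloud(d,m)
def seg(n,u0,u1,v0,v1,zl,zh):
    q=p[v0:v1,u0:u1].reshape(-1,3); q=q[(q[:,2]>zl)&(q[:,2]<zh)]
    r=cv2.minAreaRect(q[:,:2].astype(np.float32)); print(n,len(q),q.mean(0).round(1),'rect',np.round(r[0],1),np.round(r[1],1),round(r[2],1),'zmax',q[:,2].max().round(1))
    return q
seg('box',275,380,165,255,25,80)
q=seg('knob',308,344,188,224,70,110)
# panel plane
q=p[170:245,280:372].reshape(-1,3);q=q[(q[:,2]>30)&(q[:,2]<80)]
for _ in range(6):
    A=np.c_[q[:,:2],np.ones(len(q))]; c=np.linalg.lstsq(A,q[:,2],rcond=None)[0]; r=q[:,2]-A@c; q=q[abs(r)<max(2,1.5*r.std())]
print('plane',c,'slope',np.arctan(np.hypot(c[0],c[1])),'dir',np.arctan2(c[1],c[0]),len(q))
seg('puller',425,465,275,318,10,120); seg('handle',425,465,275,318,60,120); seg('mid',425,465,275,318,30,56)
for v in range(276,316,3): print(v,p[v,430:462:3,2].round(0))
seg('dish',160,245,245,330,8,40); seg('tin',148,198,188,238,60,100); seg('bottle',198,232,185,222,60,120); seg('meas',425,466,204,240,40,80)
print(np.nanmean(p[225:240,240:270].reshape(-1,3),0))
```

```text
box 4649 [599.3  18.2  56.7] rect [601.   17.8] [117.1 150.8] 7.2 zmax 80.0
knob 244 [596.9  17.8  80.6] rect [599.5  17.1] [36.1 31.8] 9.1 zmax 88.5
plane [ 2.62623742e-01  3.19142871e-02 -1.01894100e+02] slope 0.25863059745375694 dir 0.12092801596357339 2966
puller 370 [ 432.8 -212.1   57.4] rect [ 434.4 -215.2] [25.3 44. ] 81.3 zmax 86.4
handle 140 [ 440.8 -213.7   79.3] rect [ 441.3 -215.6] [16.3 22.1] 82.9 zmax 86.4
mid 208 [ 428.8 -211.5   45.5] rect [ 434.4 -215.2] [25.3 44. ] 81.3 zmax 55.8
276 [-3. -5.  0. -2. -1. -4. -1. -3. -2. -4. -2.]
279 [-2. -0. -5. -3. -4. -3. -1. -2. -2. -3. -1.]
282 [-3. -1.  4. -2.  0.  2. -1.  0. -1. -1. -2.]
285 [-1. -1.  2.  1. 46. 46. 46. 83. 79.  3. -1.]
288 [-1.  2.  2. -0. 47. 54. 75. 84. 83. 84. -2.]
291 [-3.  4.  1. -4. 47. 56. 77. 82. 86. 82. -1.]
294 [-1.  3.  2.  1. 44. 59. 80. 86. 84. -3. -4.]
297 [-4.  3.  2. -3. 45. 49. 65. 77. 80. -1. -4.]
300 [-2.  4.  1.  2. 44. 47. 47. 47. -2. -1. -2.]
303 [-1.  3.  1. 38. 45. 41. 47. 48. -1. -2.  1.]
306 [-4.  0. 19. 43. 41. 47. 43. 48. -2. -2. -3.]
309 [-0.  1. -4. -1. -2.  1. -2. -1. -1. -2. -4.]
312 [-2. -4. -2. -1. -6. -4. -1. -2. -1. -5. -1.]
315 [ 1. -3. -4. -3.  0. -1. -1.  1. -4.  1. -1.]
dish 1367 [442.2 263.1  17.5] rect [441.8 256.6] [128.4 129.7] 1.7 zmax 26.1
tin 1122 [579.1 308.   78.9] rect [580.3 309.7] [67.1 66.5] 46.9 zmax 85.0
bottle 335 [602.9 229.2  82.9] rect [604.8 229.8] [31.8 36.5] 61.1 zmax 97.8
meas 587 [ 576.9 -214.8   56.9] rect [ 578.7 -218.4] [59.2 35.6] 75.7 zmax 66.6
[558.12706734 158.59152678  -1.8070035 ]
```

Run:
```python
from h import *
im,_,_=load('top0')
a=cv2.resize(im[265:325,415:475],(400,400),interpolation=cv2.INTER_CUBIC); b=cv2.resize(im[165:250,275:375],(400,400),interpolation=cv2.INTER_CUBIC)
cv2.imwrite('pics/c0.png',np.hstack([a,b]))
```

```text
(no output)
```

View pics/c0.png

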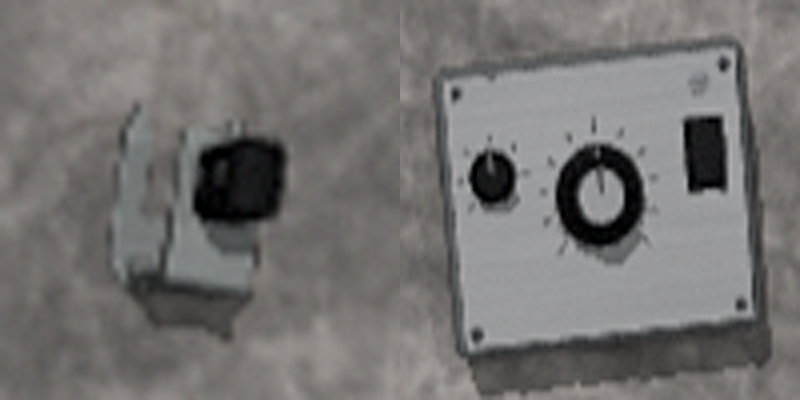

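The crop shows the puller with its fork mouth pointing to +x (up in the picture), yaw about -0.12. The box yaw is about +0.12. I'll pass over the box first to get a wrist view.

```bash
cat >> h.py <<'E'
Ry180=R.from_euler('y',np.pi)
def pose(o=None):
    o=o or robot.get_obs(); return np.array(o['tcp_pos']),R.from_euler('xyz',o['orientation'])
def plan(targets,step=40.,ang=7.0):
    """chain of (pos,Rot) tool targets -> for each, calls of <=5 rows, from the measured pose"""
    p,r=pose()
    for k,(tp,tr) in enumerate(targets):
        tp=np.array(tp,float); dr=(r.inv()*tr).as_rotvec(); D=np.linalg.norm(tp-p); A=np.degrees(np.linalg.norm(dr))
        n=max(1,int(np.ceil(max(D/step,A/ang)-1e-6))); i=0; c0p,c0r=p,r
        while i<n:
            rows=[]; m=min(5,n-i)
            for j in range(1,m+1):
                f=(i+j)/n; q=p+f*(tp-p); rr=r*R.from_rotvec(f*dr)
                rows.append([*np.round(c0r.inv().apply(q-c0p)/400,4).tolist(),*np.round((c0r.inv()*rr).as_rotvec()/(2*np.pi),4).tolist()])
            print(k,rows); i+=m; c0p,c0r=q,rr
        p,r=tp,tr
E
python3 - <<'E'
from h import *
_,d,m=load('top0');p=cloud(d,m).reshape(-1,3)
q=p[(abs(p[:,1]-20)<120)&(p[:,0]>660)&(p[:,2]>100)]; print('monitor',q.min(0),q.max(0))
plan([([500,20,260],R.from_euler('xyz',[np.pi,0,np.pi]))])
E
```

```text
monitor [705.27110936 -99.99354153 100.01032541] [963.0498822  139.95281178 319.44723381]
0 [[-0.0711, -0.0612, -0.0033, -0.0, -0.0, -0.0039], [-0.1422, -0.1224, -0.0066, -0.0, -0.0, -0.0077], [-0.2134, -0.1836, -0.0099, -0.0, -0.0, -0.0116], [-0.2845, -0.2448, -0.0132, -0.0, -0.0, -0.0155], [-0.3556, -0.306, -0.0164, -0.0001, -0.0, -0.0193]]
0 [[-0.0632, -0.0694, -0.0033, -0.0, -0.0, -0.0039], [-0.1264, -0.1387, -0.0066, -0.0, -0.0, -0.0077], [-0.1895, -0.2081, -0.0099, -0.0, -0.0, -0.0116], [-0.2527, -0.2775, -0.0132, -0.0, -0.0, -0.0155], [-0.3159, -0.3469, -0.0165, -0.0001, -0.0, -0.0193]]
0 [[-0.0543, -0.0765, -0.0033, -0.0, -0.0, -0.0039], [-0.1086, -0.153, -0.0066, -0.0, -0.0, -0.0077], [-0.1629, -0.2295, -0.01, -0.0, -0.0, -0.0116], [-0.2172, -0.3061, -0.0133, -0.0, -0.0, -0.0155], [-0.2715, -0.3826, -0.0166, -0.0001, -0.0, -0.0193]]
0 [[-0.0446, -0.0825, -0.0033, -0.0, -0.0, -0.0039]]
```

Request:
move_arm(
  deltas=[
    [[-0.071,-0.061,-0.003,0,0,-0.004,85],[-0.142,-0.122,-0.007,0,0,-0.008,85],[-0.213,-0.184,-0.01,0,0,-0.012,85],[-0.285,-0.245,-0.013,0,0,-0.016,85],[-0.356,-0.306,-0.016,0,0,-0.019,85]],
  ],
)

```text
time_s: 0.52
tcp_pos: [313.0, 386.4, 245.3]
orientation: [-3.141, -0.0, 2.874]
ft_force: [0.6, 0.2, 0.1]
opening: 85.1
grasp_force: 0.0
```

Request:
move_arm(
  deltas=[
    [[-0.063,-0.069,-0.003,0,0,-0.004,85],[-0.126,-0.139,-0.007,0,0,-0.008,85],[-0.19,-0.208,-0.01,0,0,-0.012,85],[-0.253,-0.278,-0.013,0,0,-0.016,85],[-0.316,-0.347,-0.016,0,0,-0.019,85]],
  ],
)

```text
time_s: 0.93
tcp_pos: [398.0, 218.8, 252.0]
orientation: [3.142, 0.0, 2.993]
ft_force: [1.2, 0.4, 0.2]
opening: 85.3
grasp_force: 0.0
```

Request:
move_arm(
  deltas=[
    [[-0.054,-0.077,-0.003,0,0,-0.004,85],[-0.109,-0.153,-0.007,0,0,-0.008,85],[-0.163,-0.23,-0.01,0,0,-0.012,85],[-0.217,-0.306,-0.013,0,0,-0.016,85],[-0.272,-0.383,-0.017,0,0,-0.019,85]],
  ],
)

```text
time_s: 1.35
tcp_pos: [482.7, 51.0, 258.7]
orientation: [3.141, -0.0, 3.112]
ft_force: [0.7, 0.9, 0.3]
opening: 85.0
grasp_force: 0.0
```

Request:
move_arm(
  deltas=[
    [[-0.045,-0.083,-0.003,0,0,-0.004,85],[-0.045,-0.083,-0.003,0,0,-0.004,85],[-0.045,-0.083,-0.003,0,0,-0.004,85],[-0.045,-0.083,-0.003,0,0,-0.004,85]],
  ],
)

```text
time_s: 1.68
tcp_pos: [499.0, 19.3, 259.8]
orientation: [3.141, -0.001, 3.135]
ft_force: [-0.7, 0.2, -0.3]
opening: 85.2
grasp_force: 0.0
```

Run:
```python
from h import *
im,d,m=snap('wrist','w0'); print(m,robot.get_obs()['time_s'])
plan([([430,-215,220],R.from_euler('xyz',[np.pi,0,np.pi-.12]))])
```

```text
{'fx': 371.64829954431775, 'fy': 371.64829954431775, 'cx': 322.86570345287885, 'cy': 238.55533426614062, 'world_to_cam': array([[ 5.12578923e-03,  9.99985931e-01,  1.36565498e-03,
        -2.27287308e+01],
       [-9.53025546e-01,  5.29866247e-03, -3.02843579e-01,
         5.19949041e+02],
       [-3.02846554e-01,  2.50808272e-04,  9.53039297e-01,
        -2.48372340e+02],
       [ 0.00000000e+00,  0.00000000e+00,  0.00000000e+00,
         1.00000000e+00]])} 1.7333
0 [[0.0242, -0.084, 0.0143, 0.0, -0.0, 0.0026], [0.0484, -0.168, 0.0285, 0.0, -0.0, 0.0052], [0.0725, -0.252, 0.0428, 0.0, -0.0, 0.0078], [0.0967, -0.336, 0.057, 0.0, -0.0, 0.0104], [0.1209, -0.42, 0.0713, 0.0, -0.0001, 0.013]]
0 [[0.0172, -0.0857, 0.0143, 0.0, -0.0, 0.0026], [0.0344, -0.1714, 0.0285, 0.0, -0.0, 0.0052]]
```

View pics/w0.png

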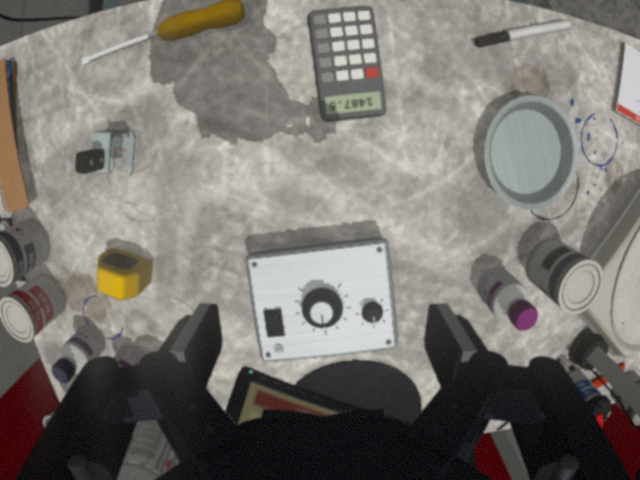

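The wrist view shows the panel with corners at (248,257), (387,240), (396,345) and (262,360), the knob at (322,308), the puller at (110,150) and the dish at (530,150). I'll fit the panel next and move over the puller.

```bash
cat >> h.py <<'E'
def rays(uv,m,fish):
    uv=np.atleast_2d(uv).astype(float); x=(uv[:,0]-m['cx'])/m['fx']; y=(uv[:,1]-m['cy'])/m['fy']
    if fish:
        r=np.hypot(x,y)+1e-9; s=np.tan(r)/r; x,y=x*s,y*s
    T=np.linalg.inv(m['world_to_cam']); dirs=np.c_[x,-y,-np.ones(len(x))]@T[:3,:3].T
    return T[:3,3],dirs
def hit(uv,m,fish,pt,n):
    c,dv=rays(uv,m,fish); return c+dv*((np.dot(np.array(pt)-c,n))/(dv@n))[:,None]
def wproj(P,m):
    P=np.atleast_2d(P); c=np.c_[P,np.ones(len(P))]@m['world_to_cam'].T; x,y,z=c[:,0],-c[:,1],-c[:,2]
    r=np.hypot(x,y); t=np.arctan2(r,z); return np.c_[m['cx']+m['fx']*t*x/r,m['cy']+m['fy']*t*y/r]
E
python3 - <<'E'
from h import *
for tag,fish,roi in (('w0',1,(235,225,410,375)),('top0',0,(275,165,380,255))):
    im,d,m=load(tag); g=cv2.cvtColor(im,6); u0,v0,u1,v1=roi
    s=g[v0:v1,u0:u1]; th,b=cv2.threshold(s,0,255,cv2.THRESH_OTSU); 
    if tag=='w0': b=((s>175)*255).astype(np.uint8)
    else: b=((s>125)*255).astype(np.uint8)
    b=cv2.morphologyEx(b,cv2.MORPH_OPEN,np.ones((3,3)))
    cs=cv2.findContours(b,cv2.RETR_EXTERNAL,cv2.CHAIN_APPROX_NONE)[0]; c=max(cs,key=cv2.contourArea)[:,0]+[u0,v0]
    o=np.array([600,17,57.]); yaw=.12
    for _ in range(5):
        Rb=R.from_euler('xyz',[0,-.26,yaw]); n=Rb.apply([0,0,1])
        P=Rb.inv().apply(hit(c,m,fish,o,n)-o)[:,:2].astype(np.float32)
        rc=cv2.minAreaRect(cv2.convexHull(P)); a=(rc[2]+45)%90-45
        o=o+Rb.apply([rc[0][0],rc[0][1],0]); o[2]=57; yaw+=np.radians(a)
    print(tag,th,np.median(s),o.round(1),round(yaw,4),np.round(rc[1],1))
    # dark knob on skirt plane
    k=(s<70).astype(np.uint8); N,l,st,ce=cv2.connectedComponentsWithStats(k)
    for i in range(1,N):
        if st[i,4]>60: 
            uv=ce[i]+[u0,v0]; print(st[i],uv, [Rb.inv().apply(hit(uv,m,fish,o+n*h,n)[0]-o).round(1) for h in (0,10,14,27)])
    print(wproj(o,m) if fish else proj(o,m))
E
```

```text
w0 142.0 174.0 [598.1  18.6  57. ] 0.1188 [139.5 109.6]
[ 68  64  38  37 591] [321.98646362 302.71404399] [array([-1.8,  0.3, -0. ]), array([-4. ,  0.9, 10. ]), array([-4.9,  1.1, 14. ]), array([-7.7,  1.9, 27. ])]
[128  78  18  17 186] [371.06989247 310.03225806] [array([12. , 49.3, -0. ]), array([ 9.4, 48.6, 10. ]), array([ 8.4, 48.3, 14. ]), array([ 5. , 47.3, 27. ])]
[ 30  85  18  26 369] [273.66124661 322.34688347] [array([ 13.9, -52.3,   0. ]), array([ 11.3, -50.3,  10. ]), array([ 10.2, -49.5,  14. ]), array([  6.8, -46.8,  27. ])]
[ 73 136  96  14 944] [356.6345339 368.8125   ] [array([75.2, 28.1, -0. ]), array([70.9, 27.9, 10. ]), array([69.2, 27.8, 14. ]), array([63.6, 27.6, 27. ])]
[  4 142  26   8 108] [249.03703704 371.66666667] [array([ 67.7, -88.2,   0. ]), array([ 63.7, -85.2,  10. ]), array([ 62., -84.,  14.]), array([ 56.7, -80.1,  27. ])]
[[321.92579502 304.42392747]]
top0 99.0 129.0 [598.7  18.1  57. ] 0.1188 [109.3 139.1]
[ 71  25  11  16 149] [350.7114094  197.20805369] [array([ 13.1, -51.8,   0. ]), array([ 13.1, -50.9,  10. ]), array([ 13.1, -50.5,  14. ]), array([ 13.1, -49.3,  27. ])]
[ 16  25  77  55 356] [339.05617978 234.48876404] [array([-55.9, -23.1,   0. ]), array([-55.1, -22.5,  10. ]), array([-54.8, -22.2,  14. ]), array([-53.7, -21.4,  27. ])]
[ 39  31  22  22 260] [324.19230769 206.31538462] [array([0.7, 0.3, 0. ]), array([ 0.9,  0.7, 10. ]), array([ 0.9,  0.8, 14. ]), array([ 1.1,  1.3, 27. ])]
[ 17  32  12  12 100] [297.74 202.56] [array([12.7, 50. , -0. ]), array([12.7, 49.8, 10. ]), array([12.7, 49.7, 14. ]), array([12.7, 49.4, 27. ])]
[[324.40777474 206.68304994]]
```

Request:
move_arm(
  deltas=[
    [[0.024,-0.084,0.014,0,0,0.003,85],[0.048,-0.168,0.028,0,0,0.005,85],[0.073,-0.252,0.043,0,0,0.008,85],[0.097,-0.336,0.057,0,0,0.01,85],[0.121,-0.42,0.071,0,0,0.013,85]],
  ],
)

```text
time_s: 2.15
tcp_pos: [449.4, -148.5, 231.6]
orientation: [-3.141, 0.001, 3.056]
ft_force: [0.6, 0.7, -0.5]
opening: 84.6
grasp_force: 0.0
```

Request:
move_arm(
  deltas=[
    [[0.017,-0.086,0.014,0,0,0.003,85],[0.034,-0.171,0.029,0,0,0.005,85],[0.034,-0.171,0.029,0,0,0.005,85],[0.034,-0.171,0.029,0,0,0.005,85],[0.034,-0.171,0.029,0,0,0.005,85]],
  ],
)

```text
time_s: 2.57
tcp_pos: [430.8, -214.4, 220.3]
orientation: [3.141, 0.0, 3.024]
ft_force: [0.3, -0.2, -0.1]
opening: 84.6
grasp_force: 0.0
```

Run:
```python
from h import *
im,d,m=snap('wrist','w1'); print(robot.get_obs()['time_s'])
a,b=wproj([[441,-215,84],[441,-215,0]],m); print(a,b)
u,v=(int(x) for x in (a+b)/2); u=min(max(u,80),560); v=min(max(v,80),400); print(u-80,v-80)
cv2.imwrite('pics/c1.png',cv2.resize(im[v-80:v+80,u-80:u+80],(600,600),interpolation=cv2.INTER_CUBIC))
```

```text
2.6167
[323.32439118 241.53181118] [323.13378511 214.91967562]
243 148
```

View pics/c1.png

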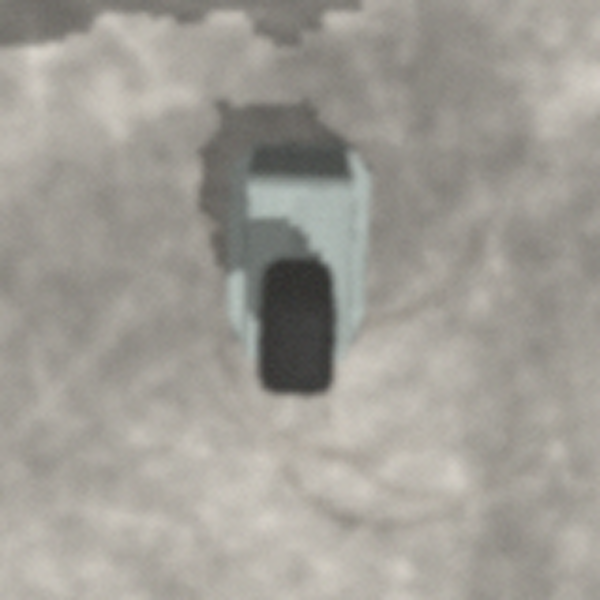

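The crop shows the puller's handle spanning crop x 260–335. The far edge of its top is at y 393, the top strap's rear edge at y 178, and the puller is square to the tool.

Run:
```python
from h import *
im,d,m=load('w1'); Rp=R.from_euler('z',-.12)
for n,u,v,z,off in (('handle far top',322.3,252.8,84,(11,0)),('handle low near',322.3,216.8,46,(-11,0)),('strap rear',322.3,195.5,46,(-29,0)),('strap foot',322.5,187.2,1,(-29,0)),('L',312.3,240,84,None),('R',332.3,240,84,None)):
    h=hit((u,v),m,1,[0,0,z],np.array([0,0,1.]))[0]; print(n,h.round(1),(h-Rp.apply([*off,0])).round(1) if off else '')
# strap edge angle
print([hit(p,m,1,[0,0,46],np.array([0,0,1.]))[0].round(1) for p in ((243+250/3.75,148+178/3.75),(243+350/3.75,148+178/3.75))])
T=R.from_euler('xyz',[np.pi,0,np.pi-.12])
plan([([441.5,-216,130],T),([441.5,-216,62],T)],step=30)
```

```text
handle far top [ 450.  -216.9   84. ] [ 439.1 -215.5   84. ]
handle low near [ 431.1 -214.6   46. ] [ 442.1 -216.    46. ]
strap rear [ 412.7 -212.5   46. ] [ 441.5 -215.9   46. ]
strap foot [ 413.3 -212.4    1. ] [ 442.1 -215.8    1. ]
L [ 438.8 -223.2   84. ] 
R [ 440.6 -208.    84. ] 
[array([ 411.4, -223.1,   46. ]), array([ 414. , -200.7,   46. ])]
0 [[-0.0066, -0.0004, 0.0565, 0.0, 0.0, 0.0001], [-0.0132, -0.0007, 0.1131, 0.0, 0.0, 0.0003], [-0.0199, -0.0011, 0.1696, 0.0, 0.0001, 0.0004], [-0.0265, -0.0015, 0.2261, 0.0, 0.0001, 0.0005]]
1 [[0.0, -0.0, 0.0567, 0.0, 0.0, 0.0], [0.0, -0.0, 0.1133, 0.0, 0.0, 0.0], [0.0, -0.0, 0.17, 0.0, 0.0, 0.0]]
```

Request:
move_arm(
  deltas=[
    [[-0.007,0,0.056,0,0,0,85],[-0.013,-0.001,0.113,0,0,0,85],[-0.02,-0.001,0.17,0,0,0,85],[-0.026,-0.002,0.226,0,0,0.001,60],[-0.026,-0.002,0.226,0,0,0.001,50]],
  ],
)

```text
time_s: 3.03
tcp_pos: [439.9, -214.6, 125.7]
orientation: [3.138, -0.004, 3.019]
ft_force: [-0.1, 0.6, -1.0]
opening: 63.3
grasp_force: 0.0
```

Request:
move_arm(
  deltas=[
    [[0,0,0.06,0,0,0,50],[0,0,0.12,0,0,0,50],[0,0,0.178,0,0,0,50],[0,0,0.178,0,0,0,50],[0,0,0.178,0,0,0,50]],
  ],
)

```text
time_s: 3.45
tcp_pos: [440.8, -216.5, 59.1]
orientation: [3.141, -0.001, 3.018]
ft_force: [-0.7, -0.2, 0.2]
opening: 50.1
grasp_force: 0.0
```

Run:
```python
from h import *
o=robot.get_obs(); print(o['tcp_pos'],o['orientation'],o['ft_force'],o['opening'])
im,d,m=snap('wrist','w2')
cv2.imwrite('pics/c2.png',im)
```

```text
[ 440.79517929 -216.53992109   59.12837527] [ 3.14081668e+00 -8.46723927e-04  3.01826239e+00] [-0.71673921 -0.15802133  0.24893887] 50.12770775569754
```

View pics/c2.png

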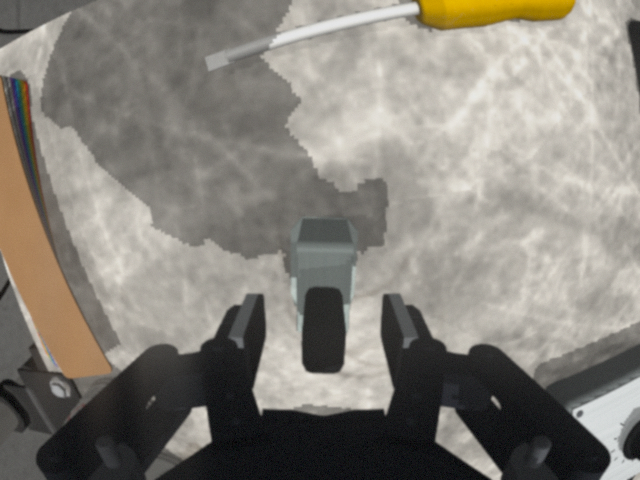

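The handle (324,330) stands midway between the pads (265 and 382). I'll close on it.

Request:
move_arm(
  deltas=[
    [[0,0,0,0,0,0,20],[0,0,0,0,0,0,10],[0,0,0,0,0,0,5],[0,0,0,0,0,0,5],[0,0,0,0,0,0,5]],
  ],
  squeeze=90,
)

```text
time_s: 3.92
tcp_pos: [441.7, -218.4, 60.1]
orientation: [-3.14, 0.002, 3.017]
ft_force: [0.1, 0.5, 6.9]
opening: 14.8
grasp_force: 88.4
```

Request:
move_arm(
  deltas=[
    [[0,0,0,0,0,0,5],[0,0,0,0,0,0,5],[0,0,0,0,0,0,5],[0,0,0,0,0,0,5]],
  ],
)

```text
time_s: 4.25
tcp_pos: [441.7, -218.4, 60.1]
orientation: [-3.14, 0.002, 3.017]
ft_force: [-0.8, 0.3, 6.9]
opening: 14.6
grasp_force: 88.4
```

Run:
```python
from h import *
o=robot.get_obs(); print(o['tcp_pos'],o['orientation'],o['ft_force'],o['opening'],o['grasp_force'])
im,d,m=snap('wrist','w3')
for n,P in (('strap rear mid',[-29,0,46]),('foot',[-29,0,0]),('handle near low',[-11,0,46])):
    w=np.array([441.5,-215.8,0])+R.from_euler('z',-.12).apply(P); print(n,wproj(w,m))
cv2.imwrite('pics/c3.png',cv2.resize(im[200:400,220:420],(600,600),interpolation=cv2.INTER_CUBIC))
```

```text
[ 441.67889824 -218.37193518   60.09800641] [-3.14032679e+00  2.29591401e-03  3.01667305e+00] [-0.84339423  0.34421608  6.86548088] 14.566745575505834 88.39362502098083
strap rear mid [[328.91107874 242.76874647]]
foot [[327.6135269  215.75856843]]
handle near low [[328.88171154 281.84001243]]
```

View pics/c3.png

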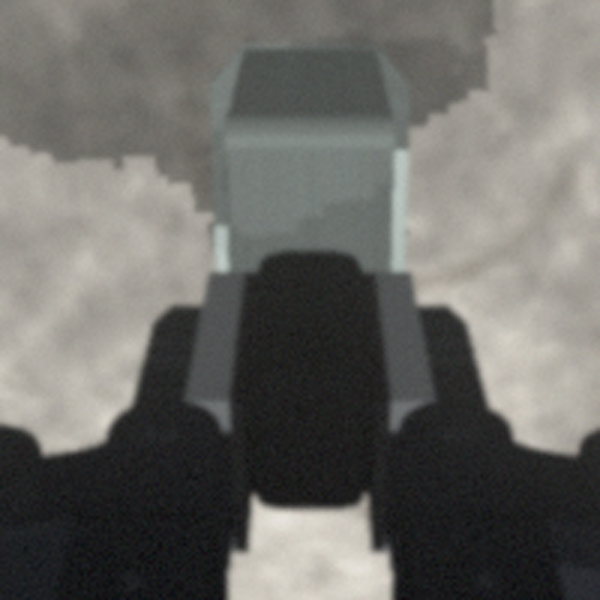

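The puller is gripped square: the handle fills the pads and the strap foot at crop y 47 matches its predicted position. Next I lift it and move to the pre-entry pose.

```bash
cat >> h.py <<'E'
S=np.array([598.4,18.3,57.]); RB=R.from_euler('xyz',[0,-.26,.119])
# tool in puller frame, taken while the puller stood flat on the bench
_Tg=R.from_euler('xyz',[-3.14032679,.0022959,3.01667305]); _Pg=R.from_euler('z',3.01667305-np.pi)
TPr=_Pg.inv()*_Tg; TPp=np.array([0.,0.,60.1])
def tool(pp,pr): return np.array(pp)+pr.apply(TPp), pr*TPr
def puller(o=None):
    p,r=pose(o); pr=r*TPr.inv(); return p-pr.apply(TPp),pr
def st(x,y,z): return tool(S+RB.apply([x,y,z]),RB)
def where(o=None):
    o=o or robot.get_obs(); p,r=puller(o); print('t',round(o['time_s'],2),'puller in stem',RB.inv().apply(p-S).round(2),'rot err',(RB.inv()*r).as_rotvec().round(4),'world',p.round(1),'F',np.round(o['ft_force'],1),'Fstem',RB.inv().apply(o['ft_force']).round(1),'grip',round(float(o['grasp_force']),0),round(float(o['opening']),1))
E
python3 - <<'E'
from h import *
where(); p,r=puller()
plan([tool(p+[0,0,60],r),tool([480,-100,110],R.from_euler('xyz',[0,-.13,0])),st(-60,0,35)],step=30,ang=6)
E
```

```text
t 4.3 puller in stem [-192.17 -216.4    -7.86] rot err [-0.0317  0.2587 -0.2426] world [ 441.7 -218.4   -0. ] F [1.  0.4 7.3] Fstem [2.8 0.3 6.8] grip 88.0 15.1
0 [[-0.0002, -0.0001, -0.075, -0.0, 0.0, 0.0], [-0.0003, -0.0002, -0.15, 0.0, -0.0, -0.0]]
1 [[-0.0078, 0.0606, -0.0248, -0.0003, -0.0041, -0.004], [-0.0156, 0.1212, -0.0496, -0.0005, -0.0083, -0.0079], [-0.0235, 0.1818, -0.0744, -0.0008, -0.0124, -0.0119], [-0.0313, 0.2424, -0.0992, -0.0011, -0.0165, -0.0159], [-0.0391, 0.303, -0.124, -0.0013, -0.0207, -0.0198]]
2 [[-0.0196, 0.0543, 0.0208, -0.0007, -0.0041, -0.0037], [-0.0392, 0.1086, 0.0415, -0.0015, -0.0083, -0.0074], [-0.0588, 0.1628, 0.0623, -0.0022, -0.0124, -0.0111], [-0.0784, 0.2171, 0.083, -0.003, -0.0166, -0.0148], [-0.098, 0.2714, 0.1038, -0.0037, -0.0207, -0.0186]]
```

Request:
move_arm(
  deltas=[
    [[0,0,-0.03,0,0,0,5],[0,0,-0.09,0,0,0,5],[0,0,-0.15,0,0,0,5],[0,0,-0.15,0,0,0,5]],
  ],
)

```text
time_s: 4.63
tcp_pos: [442.5, -219.1, 123.9]
orientation: [-3.138, 0.005, 3.017]
ft_force: [-0.3, -0.6, -0.8]
opening: 14.6
grasp_force: 87.8
```

Request:
move_arm(
  deltas=[
    [[-0.008,0.061,-0.025,0,-0.004,-0.004,5],[-0.016,0.121,-0.05,-0.001,-0.008,-0.008,5],[-0.023,0.182,-0.074,-0.001,-0.012,-0.012,5],[-0.031,0.242,-0.099,-0.001,-0.017,-0.016,5],[-0.039,0.303,-0.124,-0.001,-0.021,-0.02,5]],
  ],
)

```text
time_s: 5.05
tcp_pos: [471.2, -98.2, 168.8]
orientation: [-3.14, 0.133, -3.14]
ft_force: [0.3, 0.3, -2.7]
opening: 14.9
grasp_force: 88.1
```

Request:
move_arm(
  deltas=[
    [[-0.02,0.054,0.021,-0.001,-0.004,-0.004,5],[-0.039,0.109,0.042,-0.001,-0.008,-0.007,5],[-0.059,0.163,0.062,-0.002,-0.012,-0.011,5],[-0.078,0.217,0.083,-0.003,-0.017,-0.015,5],[-0.098,0.271,0.104,-0.004,-0.021,-0.019,5]],
  ],
)

```text
time_s: 5.47
tcp_pos: [515.6, 10.3, 131.8]
orientation: [-3.141, 0.265, -3.017]
ft_force: [0.0, -0.4, -1.0]
opening: 14.9
grasp_force: 88.1
```

Request:
move_arm(
  deltas=[
    [[0,0,0,0,0,0,5],[0,0,0,0,0,0,5],[0,0,0,0,0,0,5]],
  ],
)

```text
time_s: 5.72
tcp_pos: [515.4, 8.8, 132.2]
orientation: [-3.14, 0.264, -3.019]
ft_force: [-0.3, -0.3, -1.5]
opening: 14.6
grasp_force: 88.2
```

Run:
```python
from h import *
where(); im,d,m=snap('wrist','w4')
print(wproj([S+RB.apply(q) for q in ([0,0,10],[-62,0,0],[-62,30,0])],m))
plan([st(-58,0,8)],step=10)
cv2.imwrite('pics/c4.png',im[180:480,160:480].repeat(2,0).repeat(2,1))
```

```text
t 5.72 puller in stem [-61.28   0.47  34.01] rot err [ 0.0011 -0.0013  0.0037] world [530.9  10.7  74.1] F [-0.3 -0.3 -1.5] Fstem [-0.7 -0.3 -1.4] grip 88.0 14.6
[[322.41768333 334.81014904]
 [322.65941437 245.35237079]
 [368.5957046  245.43731295]]
0 [[-0.0026, -0.0, 0.0218, 0.0, 0.0001, 0.0002], [-0.0051, -0.0001, 0.0436, 0.0001, 0.0002, 0.0003], [-0.0077, -0.0001, 0.0654, 0.0001, 0.0003, 0.0005]]
```

View pics/c4.png

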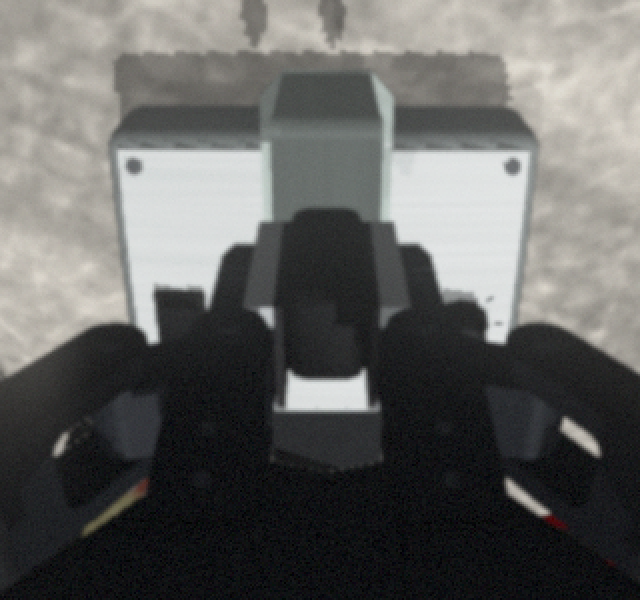

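The crop shows the puller (x 260–393) centred on the panel (x 118–530) to within 1 mm, with the panel's front edge where predicted. I'll lower it.

Request:
move_arm(
  deltas=[
    [[-0.003,-0.001,0.022,0,0,0,5],[-0.005,-0.001,0.044,0,0,0,5],[-0.008,-0.001,0.065,0,0,0,5],[-0.008,-0.001,0.065,0,0,0,5],[-0.008,-0.001,0.065,0,0,0,5]],
  ],
)

```text
time_s: 6.18
tcp_pos: [524.9, 9.9, 106.3]
orientation: [3.142, 0.262, -3.019]
ft_force: [0.3, 0.4, -0.6]
opening: 14.8
grasp_force: 88.2
```

Run:
```python
from h import *
where(); 
plan([st(-56,-0.2,1.7)],step=3)
```

```text
t 6.18 puller in stem [-58.82   0.49   6.58] rot err [0.0022 0.0003 0.0034] world [540.2  11.8  48.2] F [ 0.3  0.4 -0.6] Fstem [ 0.1  0.4 -0.7] grip 88.0 14.8
0 [[-0.0035, -0.0007, 0.0061, 0.0002, -0.0, 0.0003], [-0.007, -0.0014, 0.0122, 0.0004, -0.0, 0.0005]]
```

Request:
move_arm(
  deltas=[
    [[-0.004,-0.001,0.005,0,0,0,5],[-0.006,-0.001,0.009,0,0,0,5],[-0.006,-0.001,0.009,0,0,0,5],[-0.006,-0.001,0.009,0,0,0,5]],
  ],
)

```text
time_s: 6.52
tcp_pos: [528.8, 9.8, 104.8]
orientation: [-3.141, 0.264, -3.019]
ft_force: [0.1, 0.1, -1.1]
opening: 15.0
grasp_force: 88.2
```

Run:
```python
from h import *
where(); im,d,m=snap('side','s1')
a=proj([S+RB.apply([-20,0,5])],m)[0]; print(a); u,v=a.astype(int)
cv2.imwrite('pics/c5.png',cv2.resize(im[v-50:v+50,u-60:u+60],(720,600),interpolation=cv2.INTER_CUBIC))
plan([st(-30,0,1.7)],step=6)
```

```text
t 6.52 puller in stem [-5.531e+01 -5.000e-02  4.130e+00] rot err [ 0.0014 -0.0018  0.0038] world [544.3  11.8  46.8] F [ 0.1  0.1 -1.1] Fstem [-0.2  0.1 -1.1] grip 88.0 15.0
[295.80272334 243.89255723]
0 [[-0.0127, 0.0, 0.0013, 0.0, 0.0001, 0.0001], [-0.0254, 0.0, 0.0026, 0.0001, 0.0001, 0.0002], [-0.0382, 0.0, 0.0039, 0.0001, 0.0002, 0.0004], [-0.0509, 0.0, 0.0052, 0.0002, 0.0002, 0.0005], [-0.0636, 0.0, 0.0065, 0.0002, 0.0003, 0.0006]]
```

View pics/c5.png

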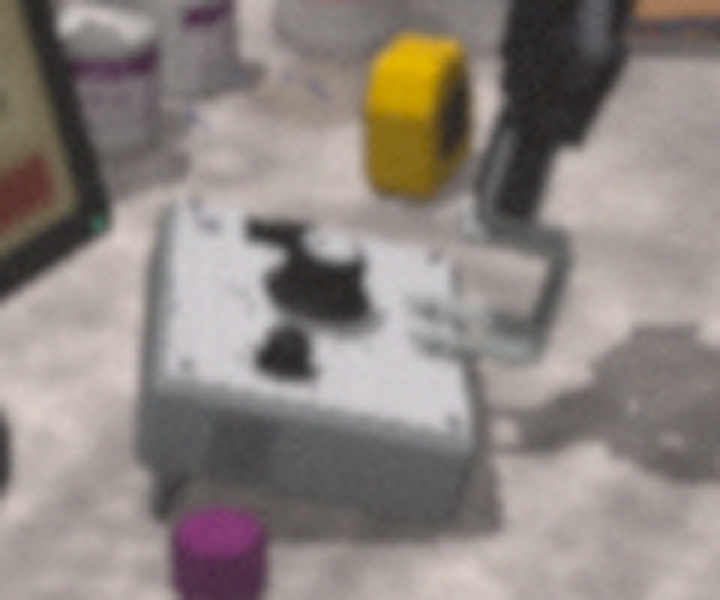

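The side crop shows the fork hovering parallel over the panel in front of the knob. I'll lower it a few mm more.

Request:
move_arm(
  deltas=[
    [[0,0,0.003,0,0,0,5],[0,0,0.006,0,0,-0.001,5],[0,0,0.006,0,0,-0.001,5],[0,0,0.006,0,0,-0.001,5]],
  ],
)

```text
time_s: 6.9
tcp_pos: [529.3, 10.0, 102.3]
orientation: [-3.139, 0.264, -3.012]
ft_force: [-0.2, -0.3, -0.8]
opening: 14.8
grasp_force: 88.2
```

Run:
```python
from h import *
where()
```

```text
t 6.9 puller in stem [-5.557e+01  4.000e-02  1.530e+00] rot err [ 0.0015 -0.0015  0.0102] world [544.7  11.9  44.2] F [-0.2 -0.3 -0.8] Fstem [-0.5 -0.2 -0.7] grip 88.0 14.8
```

Request:
move_arm(
  deltas=[
    [[-0.01,0,0,0,0,0.001,5],[-0.02,0,0,0,0,0.001,5],[-0.03,0,0,0,0,0.001,5],[-0.039,0,0,0,0,0.001,5],[-0.039,0,0,0,0,0.001,5]],
  ],
)

```text
time_s: 7.32
tcp_pos: [545.1, 11.9, 106.9]
orientation: [-3.141, 0.265, -3.018]
ft_force: [0.3, -0.1, -1.2]
opening: 14.8
grasp_force: 88.2
```

Run:
```python
from h import *
where()
```

```text
t 7.32 puller in stem [-3.889e+01  2.000e-02  1.880e+00] rot err [ 0.0013 -0.0023  0.004 ] world [560.6  13.8  48.8] F [ 0.3 -0.1 -1.2] Fstem [-0.  -0.2 -1.3] grip 88.0 14.8
```

Request:
move_arm(
  deltas=[
    [[-0.01,0,0.001,0,0,0.0005,5],[-0.02,0,0.001,0,0,0.0005,5],[-0.03,0,0.001,0,0,0.0005,5],[-0.04,0,0.001,0,0,0.0005,5],[-0.047,0,0.001,0,0,0.0005,5]],
  ],
)

```text
time_s: 7.73
tcp_pos: [563.0, 14.1, 111.2]
orientation: [-3.142, 0.264, -3.022]
ft_force: [0.1, -0.2, -2.1]
opening: 14.7
grasp_force: 88.2
```

Run:
```python
from h import *
where()
```

```text
t 7.73 puller in stem [-20.45   0.14   1.43] rot err [ 0.0014 -0.0019  0.0007] world [578.4  16.1  53.1] F [ 0.1 -0.2 -2.1] Fstem [-0.5 -0.2 -2.1] grip 88.0 14.7
```

Request:
move_arm(
  deltas=[
    [[-0.008,0,0,0,0,0,5],[-0.016,0,0,0,0,0,5],[-0.024,0,0,0,0,0,5],[-0.032,0,0,0,0,0,5],[-0.037,0,0,0,0,0,5]],
  ],
)

```text
time_s: 8.15
tcp_pos: [577.0, 15.8, 115.0]
orientation: [3.142, 0.264, -3.022]
ft_force: [0.4, -1.1, -2.5]
opening: 14.9
grasp_force: 88.2
```

Run:
```python
from h import *
where()
```

```text
t 8.15 puller in stem [-5.83  0.19  1.45] rot err [ 0.0015 -0.0018  0.0007] world [592.4  17.8  56.9] F [ 0.4 -1.1 -2.5] Fstem [-0.4 -1.1 -2.5] grip 88.0 14.9
```

Request:
move_arm(
  deltas=[
    [[-0.002,0,0,0,0,0,5],[-0.005,0,0,0,0,0,5],[-0.008,0,0,0,0,0,5],[-0.01,0,0,0,0,0,5]],
  ],
)

```text
time_s: 8.48
tcp_pos: [580.5, 16.3, 115.9]
orientation: [3.142, 0.264, -3.022]
ft_force: [-0.0, 0.1, -1.4]
opening: 14.5
grasp_force: 88.2
```

Run:
```python
from h import *
where()
```

```text
t 8.48 puller in stem [-2.18  0.22  1.44] rot err [ 0.0015 -0.0017  0.0006] world [595.9  18.2  57.8] F [-0.   0.1 -1.4] Fstem [-0.3  0.1 -1.4] grip 88.0 14.5
```

Request:
move_arm(
  deltas=[
    [[-0.002,0,0,0,0,0,5],[-0.004,0,0,0,0,0,5],[-0.005,0,0,0,0,0,5],[-0.005,0,0,0,0,0,5]],
  ],
)

```text
time_s: 8.82
tcp_pos: [582.4, 16.5, 116.4]
orientation: [3.142, 0.264, -3.022]
ft_force: [1.1, -0.2, -1.1]
opening: 14.7
grasp_force: 88.2
```

Run:
```python
from h import *
where()
```

```text
t 8.82 puller in stem [-0.19  0.2   1.45] rot err [ 0.0015 -0.0017  0.0006] world [597.8  18.4  58.3] F [ 1.1 -0.2 -1.1] Fstem [ 0.7 -0.3 -1.4] grip 88.0 14.7
```

Request:
move_arm(
  deltas=[
    [[-0.002,0,0,0,0,0,5],[-0.003,0,0,0,0,0,5],[-0.003,0,0,0,0,0,5]],
  ],
)

```text
time_s: 9.07
tcp_pos: [583.6, 16.6, 116.8]
orientation: [3.142, 0.264, -3.022]
ft_force: [-0.0, -0.2, -0.8]
opening: 14.6
grasp_force: 88.2
```

Run:
```python
from h import *
where()
```

```text
t 9.07 puller in stem [1.06 0.19 1.49] rot err [ 0.0015 -0.0018  0.0006] world [599.   18.6  58.7] F [-0.  -0.2 -0.8] Fstem [-0.2 -0.2 -0.7] grip 88.0 14.6
```

Request:
move_arm(
  deltas=[
    [[-0.002,0,0,0,0,0,5],[-0.003,0,0,0,0,0,5],[-0.003,0,0,0,0,0,5]],
  ],
)

```text
time_s: 9.32
tcp_pos: [584.7, 16.8, 117.0]
orientation: [3.142, 0.264, -3.022]
ft_force: [0.3, 0.2, -0.5]
opening: 14.9
grasp_force: 88.2
```

Run:
```python
from h import *
where()
```

```text
t 9.32 puller in stem [2.17 0.21 1.44] rot err [ 0.0015 -0.0016  0.0006] world [600.1  18.7  59. ] F [ 0.3  0.2 -0.5] Fstem [ 0.1  0.1 -0.6] grip 88.0 14.9
```

Request:
move_arm(
  deltas=[
    [[-0.002,0,0,0,0,0,5],[-0.003,0,0,0,0,0,5],[-0.003,0,0,0,0,0,5]],
  ],
)

```text
time_s: 9.57
tcp_pos: [585.4, 16.9, 117.0]
orientation: [3.141, 0.263, -3.022]
ft_force: [-2.4, -0.2, -1.9]
opening: 14.4
grasp_force: 88.3
```

Run:
```python
from h import *
where()
```

```text
t 9.57 puller in stem [2.82 0.28 1.2 ] rot err [ 0.0016 -0.0006  0.0005] world [600.8  18.9  58.9] F [-2.4 -0.2 -1.9] Fstem [-2.8  0.1 -1.3] grip 88.0 14.4
```

Gentle stop: 2.8 N against the stem. Next I pull straight along the stem axis.

Request:
move_arm(
  deltas=[
    [[0.0005,0,-0.003,0,0,0,5],[0.0005,0,-0.006,0,0,0,5],[0.0005,0,-0.009,0,0,0,5],[0.0005,0,-0.012,0,0,0,5]],
  ],
)

```text
time_s: 9.9
tcp_pos: [583.7, 17.0, 120.4]
orientation: [3.141, 0.262, -3.022]
ft_force: [4.0, 0.8, -12.7]
opening: 14.6
grasp_force: 88.3
```

Run:
```python
from h import *
where()
```

```text
t 9.9 puller in stem [2.06 0.61 4.95] rot err [ 0.0024 -0.0001  0.0005] world [599.   19.   62.3] F [  4.    0.8 -12.7] Fstem [  0.7   0.3 -13.4] grip 88.0 14.6
```

Request:
move_arm(
  deltas=[
    [[0,0,-0.003,0,0,0,5],[0,0,-0.006,0,0,0,5],[0,0,-0.009,0,0,0,5],[0,0,-0.012,0,0,0,5]],
  ],
)

```text
time_s: 10.23
tcp_pos: [583.8, 16.5, 127.8]
orientation: [-3.141, 0.266, -3.022]
ft_force: [-0.0, 0.5, -2.2]
opening: 14.3
grasp_force: 90.1
```

Run:
```python
from h import *
where()
```

```text
t 10.23 puller in stem [ 4.19 -0.03 12.08] rot err [ 0.0009 -0.0036  0.0008] world [599.3  18.4  69.8] F [-0.   0.5 -2.2] Fstem [-0.5  0.5 -2.1] grip 90.0 14.3
```

The knob has let go. I'll continue straight out along the axis.

Request:
move_arm(
  deltas=[
    [[0.002,0,-0.008,0,0,0,5],[0.003,0,-0.018,0,0,0,5],[0.003,0,-0.03,0,0,0,5],[0.003,0,-0.045,0,0,0,5],[0.003,0,-0.06,0,0,0,5]],
  ],
)

```text
time_s: 10.65
tcp_pos: [575.7, 15.6, 150.3]
orientation: [-3.141, 0.265, -3.022]
ft_force: [0.8, -0.9, -2.5]
opening: 14.7
grasp_force: 90.1
```

Request:
move_arm(
  deltas=[
    [[0,0,-0.02,0,0,0,5],[0,0,-0.045,0,0,0,5],[0,0,-0.07,0,0,0,5],[0,0,-0.08,0,0,0,5],[0,0,-0.08,0,0,0,5]],
  ],
)

```text
time_s: 11.07
tcp_pos: [568.1, 14.5, 182.3]
orientation: [-3.141, 0.266, -3.022]
ft_force: [0.4, -1.1, -1.5]
opening: 14.6
grasp_force: 90.1
```

Run:
```python
from h import *
where(); im,d,m=snap('side','s2'); im2,_,_=snap('wrist','w5')
p,r=puller(); a=proj([p],m)[0]; print(a); u,v=a.astype(int)
A=cv2.resize(im[v-40:v+40,u-40:u+40],(400,400),interpolation=cv2.INTER_CUBIC)
u,v=proj([S],m)[0].astype(int); B=cv2.resize(im[v-40:v+40,u-40:u+40],(400,400),interpolation=cv2.INTER_CUBIC)
cv2.imwrite('pics/c6.png',np.hstack([A,B]))
```

```text
t 11.07 puller in stem [ 2.89 -0.16 68.81] rot err [ 0.0006 -0.0041  0.0008] world [583.6  16.4 124.2] F [ 0.4 -1.1 -1.5] Fstem [-0.2 -1.1 -1.5] grip 90.0 14.6
[293.3157876  217.35930053]
```

View pics/c6.png

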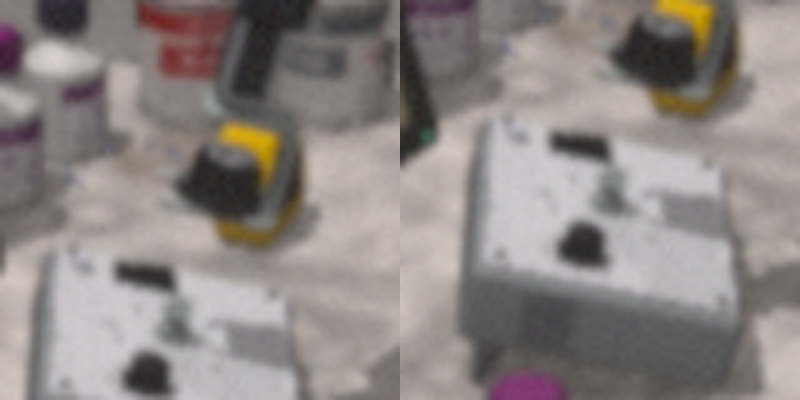

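The side crop shows the knob sitting in the puller at (225,175) in the left tile, and the bare stem at (612,190) in the right tile. I'll turn the mouth toward -y and tilt it up further for a safe carry, then take it to the dish.

```bash
cat >> h.py <<'E'
D=np.array([441.8,256.8,0]); PH=-1.0; dv=np.array([np.cos(PH),np.sin(PH),0])
def rot(yaw,tilt): return R.from_euler('xyz',[0,tilt,yaw])
def tip(off,z,tilt):
    r=rot(PH,tilt); return tool(D+dv*off+[0,0,z]-r.apply([24,0,0]),r)
E
python3 - <<'E'
from h import *
p,r=puller()
L=[tool(p+[0,0,3],rot(.119-.37,-.33)),tool(p+[0,0,6],rot(.119-.74,-.4)),tool(p+[0,0,10],rot(PH,-.45))]
plan(L,ang=4.8)
E
```

```text
0 [[0.001, 0.0036, -0.0012, 0.0035, -0.0021, 0.0113], [0.002, 0.0071, -0.0024, 0.007, -0.0043, 0.0226], [0.003, 0.0107, -0.0036, 0.0105, -0.0064, 0.0338], [0.004, 0.0142, -0.0048, 0.014, -0.0085, 0.0451], [0.0051, 0.0178, -0.0061, 0.0175, -0.0107, 0.0564]]
1 [[0.0009, 0.0042, -0.0011, 0.0042, -0.0022, 0.011], [0.0017, 0.0085, -0.0022, 0.0085, -0.0044, 0.022], [0.0026, 0.0127, -0.0033, 0.0127, -0.0066, 0.033], [0.0035, 0.0169, -0.0044, 0.0169, -0.0088, 0.044], [0.0043, 0.0212, -0.0055, 0.0212, -0.0109, 0.055]]
2 [[-0.0001, 0.0048, -0.0014, 0.005, -0.0016, 0.011], [-0.0003, 0.0097, -0.0029, 0.01, -0.0031, 0.022], [-0.0004, 0.0145, -0.0043, 0.015, -0.0047, 0.0329], [-0.0005, 0.0193, -0.0058, 0.02, -0.0062, 0.0439], [-0.0007, 0.0242, -0.0072, 0.025, -0.0078, 0.0549]]
```

Request:
move_arm(
  deltas=[
    [[0.001,0.004,-0.001,0.0035,-0.002,0.011,5],[0.002,0.007,-0.002,0.007,-0.004,0.0225,5],[0.003,0.011,-0.004,0.0105,-0.006,0.034,5],[0.004,0.014,-0.005,0.014,-0.0085,0.045,5],[0.005,0.018,-0.006,0.0175,-0.0105,0.0565,5]],
  ],
)

```text
time_s: 11.58
tcp_pos: [563.6, 21.7, 181.2]
orientation: [-3.141, 0.331, 2.886]
ft_force: [1.1, 0.5, -1.7]
opening: 14.9
grasp_force: 90.3
```

Request:
move_arm(
  deltas=[
    [[0.001,0.004,-0.001,0.004,-0.002,0.011,5],[0.002,0.0085,-0.002,0.0085,-0.0045,0.022,5],[0.003,0.013,-0.003,0.0125,-0.0065,0.033,5],[0.0035,0.017,-0.0045,0.017,-0.009,0.044,5],[0.0045,0.021,-0.0055,0.021,-0.011,0.055,5]],
  ],
)

```text
time_s: 12.0
tcp_pos: [563.4, 30.6, 182.7]
orientation: [-3.141, 0.401, 2.517]
ft_force: [-0.0, -0.8, -1.9]
opening: 14.9
grasp_force: 90.3
```

Request:
move_arm(
  deltas=[
    [[0,0.005,-0.0015,0.005,-0.0015,0.011,5],[0,0.0095,-0.003,0.01,-0.003,0.022,5],[0,0.0145,-0.0045,0.015,-0.0045,0.033,5],[0,0.0195,-0.006,0.02,-0.006,0.044,5],[-0.0005,0.024,-0.007,0.025,-0.008,0.055,5]],
  ],
)

```text
time_s: 12.42
tcp_pos: [568.4, 39.0, 185.4]
orientation: [-3.141, 0.452, 2.137]
ft_force: [0.1, -0.2, -1.9]
opening: 14.5
grasp_force: 90.3
```

Run:
```python
from h import *
where(); p,r=puller(); print(r.as_euler('xyz'))
g=D+dv*-36; g[2]=120
a,ra=pose(); b,rb=tool(g,rot(PH,-.45)); print(p,g,np.linalg.norm(b-a))
# ramped translation, single frame shifts
dr=(ra.inv()*rb).as_rotvec(); print('dr',dr/(2*np.pi))
f=np.array([.015,.045,.09,.145,.2, .26,.32,.38,.44,.5, .56,.62,.68,.74,.8, .855,.91,.955,.985,1])
base=0
for k in range(4):
    rr=ra if k==0 else rb
    print([np.round(rr.inv().apply((x-base)*(b-a))/400,4).tolist() for x in f[5*k:5*k+5]]); base=f[5*k+4]
```

```text
t 12.42 puller in stem [ 3.65  0.52 75.94] rot err [-0.3907 -0.1696 -1.0546] world [582.5  16.9 131.3] F [ 0.1 -0.2 -1.9] Fstem [-0.4 -0.2 -1.9] grip 90.0 14.5
[ 2.27388274e-04 -4.49911287e-01 -1.00420394e+00]
[582.45896519  16.91289239 131.32569589] [422.34911699 287.09295545 120.        ] 314.2637763730529
dr [-2.56191845e-04 -1.48124454e-05 -6.01879075e-04]
[[0.0108, 0.0004, -0.0048], [0.0323, 0.0011, -0.0143], [0.0646, 0.0022, -0.0286], [0.1041, 0.0035, -0.046], [0.1437, 0.0049, -0.0635]]
[[0.0431, 0.0016, -0.019], [0.0862, 0.0033, -0.0381], [0.1293, 0.0049, -0.0571], [0.1724, 0.0066, -0.0762], [0.2154, 0.0082, -0.0952]]
[[0.0431, 0.0016, -0.019], [0.0862, 0.0033, -0.0381], [0.1293, 0.0049, -0.0571], [0.1724, 0.0066, -0.0762], [0.2154, 0.0082, -0.0952]]
[[0.0395, 0.0015, -0.0175], [0.079, 0.003, -0.0349], [0.1113, 0.0043, -0.0492], [0.1329, 0.0051, -0.0587], [0.1436, 0.0055, -0.0635]]
```

Request:
move_arm(
  deltas=[
    [[0.011,0,-0.005,0,0,0,5],[0.032,0.001,-0.014,0,0,0,5],[0.065,0.002,-0.029,0,0,0,5],[0.104,0.0035,-0.046,0,0,0,5],[0.144,0.005,-0.0635,0,0,0,5]],
  ],
)

```text
time_s: 12.83
tcp_pos: [535.4, 93.4, 183.5]
orientation: [-3.14, 0.451, 2.143]
ft_force: [0.4, -0.5, -1.2]
opening: 15.1
grasp_force: 90.4
```

Request:
move_arm(
  deltas=[
    [[0.043,0.0015,-0.019,0,0,0,5],[0.086,0.003,-0.038,0,0,0,5],[0.129,0.005,-0.057,0,0,0,5],[0.172,0.0065,-0.076,0,0,0,5],[0.215,0.008,-0.095,0,0,0,5]],
  ],
)

```text
time_s: 13.25
tcp_pos: [487.2, 174.5, 180.2]
orientation: [-3.141, 0.451, 2.143]
ft_force: [0.3, 0.5, -1.5]
opening: 14.7
grasp_force: 90.4
```

Request:
move_arm(
  deltas=[
    [[0.043,0.0015,-0.019,0,0,0,5],[0.086,0.003,-0.038,0,0,0,5],[0.129,0.005,-0.057,0,0,0,5],[0.172,0.0065,-0.076,0,0,0,5],[0.215,0.008,-0.095,0,0,0,5]],
  ],
)

```text
time_s: 13.67
tcp_pos: [439.2, 255.3, 176.9]
orientation: [-3.14, 0.451, 2.143]
ft_force: [0.5, 0.0, -1.8]
opening: 15.0
grasp_force: 90.4
```

Request:
move_arm(
  deltas=[
    [[0.0395,0.0015,-0.0175,0,0,0,5],[0.079,0.003,-0.035,0,0,0,5],[0.111,0.004,-0.049,0,0,0,5],[0.133,0.005,-0.059,0,0,0,5],[0.144,0.0055,-0.0635,0,0,0,5]],
  ],
)

```text
time_s: 14.08
tcp_pos: [407.4, 309.5, 174.6]
orientation: [-3.14, 0.451, 2.143]
ft_force: [-0.1, -0.4, -0.9]
opening: 14.6
grasp_force: 90.4
```

Run:
```python
from h import *
where(); p,r=puller(); print(r.as_euler('xyz'))
snap('side','s3'); snap('top','top3')
plan([tip(-12,70,-.1),tip(-12,36,.08)],step=12,ang=4)
```

```text
t 14.08 puller in stem [-122.51  288.33   98.24] rot err [-0.3883 -0.1689 -1.0491] world [421.5 287.5 120.4] F [-0.1 -0.4 -0.9] Fstem [-0.3 -0.4 -0.8] grip 90.0 14.6
[ 2.26546409e-05 -4.49020382e-01 -9.98183483e-01]
0 [[0.001, 0.0001, 0.0214, 0.0, 0.0093, 0.0], [0.002, 0.0003, 0.0428, 0.0, 0.0185, 0.0], [0.0031, 0.0004, 0.0642, 0.0, 0.0278, 0.0], [0.0041, 0.0005, 0.0856, 0.0001, 0.0371, 0.0001], [0.0051, 0.0006, 0.107, 0.0001, 0.0464, 0.0001]]
0 [[-0.0052, 0.0001, 0.0208, 0.0, 0.0093, 0.0]]
1 [[-0.0064, 0.0, 0.0254, 0.0, 0.0095, -0.0], [-0.0128, 0.0001, 0.0509, 0.0, 0.0191, -0.0], [-0.0192, 0.0001, 0.0763, 0.0, 0.0286, -0.0]]
```

```bash
cat >> h.py <<'E'
def inbox(tag,p,r,z0=6,z1=26):
    _,d,m=load(tag); q=r.inv().apply(cloud(d,m).reshape(-1,3)-p); q=q[(np.abs(q[:,1])<26)&(q[:,0]>-23)&(q[:,0]<60)&(q[:,2]>z0)&(q[:,2]<z1)]
    print(tag,len(q),q.mean(0).round(1) if len(q) else '', q.max(0).round(1) if len(q) else '')
E
python3 - <<'E'
from h import *
p,r=puller(); inbox('s3',p,r); inbox('top3',p,r)
inbox('s2',np.array([583.6,16.4,124.2]),RB)
E
```

```text
s3 264 [-9.1  7.9 16.7] [11.2 19.5 25.9]
top3 321 [ 2.8 -3.2 15.4] [15.  19.4 26. ]
s2 177 [-5.3  8.4 16.5] [10.9 21.3 25.7]
```

The depth data confirms the knob is still seated in the puller. I'll lower it over the dish.

Request:
move_arm(
  deltas=[
    [[0.001,0,0.02,0,0.009,0,5],[0.002,0,0.043,0,0.0185,0,5],[0.003,0,0.064,0,0.028,0,5],[0.004,0.0005,0.086,0,0.037,0,5],[0.005,0.0005,0.107,0,0.0465,0,5]],
  ],
)

```text
time_s: 14.6
tcp_pos: [418.2, 293.8, 135.4]
orientation: [3.141, 0.158, 2.14]
ft_force: [1.0, 0.9, -1.6]
opening: 14.1
grasp_force: 90.4
```

Request:
move_arm(
  deltas=[
    [[-0.005,0,0.018,0,0.009,0,5],[-0.005,0,0.021,0,0.009,0,5],[-0.005,0,0.021,0,0.009,0,5]],
  ],
)

```text
time_s: 14.85
tcp_pos: [419.9, 290.2, 127.2]
orientation: [-3.141, 0.105, 2.138]
ft_force: [-0.6, -0.1, -1.8]
opening: 14.9
grasp_force: 90.4
```

Run:
```python
from h import *
where(); p,r=puller(); print(r.as_euler('xyz'), p+r.apply([24,0,0]))
plan([tip(-12,36,.08),tip(-12,30,.45),tip(-12,27,.85)],step=8,ang=4.6)
```

```text
t 14.85 puller in stem [-134.83  285.63   46.61] rot err [-0.2022  0.1405 -1.1051] world [423.2 285.   67.4] F [-0.6 -0.1 -1.8] Fstem [-1.  -0.1 -1.6] grip 90.0 14.9
[ 2.78779977e-04 -1.02415511e-01 -1.00340918e+00] [436.05005211 264.88939171  69.83246641]
0 [[-0.0036, 0.0003, 0.0188, 0.0, 0.0073, -0.0001], [-0.0071, 0.0006, 0.0376, 0.0, 0.0145, -0.0003], [-0.0107, 0.0008, 0.0564, 0.0, 0.0218, -0.0004], [-0.0142, 0.0011, 0.0752, 0.0, 0.029, -0.0006]]
1 [[-0.0119, 0.0, 0.0007, 0.0, 0.0118, -0.0], [-0.0238, 0.0, 0.0014, 0.0, 0.0236, -0.0], [-0.0358, 0.0, 0.0021, 0.0, 0.0353, -0.0], [-0.0477, 0.0, 0.0028, 0.0, 0.0471, -0.0001], [-0.0596, 0.0, 0.0036, 0.0, 0.0589, -0.0001]]
2 [[-0.0133, -0.0, -0.0009, 0.0, 0.0127, -0.0], [-0.0266, -0.0, -0.0018, 0.0, 0.0255, -0.0], [-0.0399, -0.0, -0.0028, 0.0, 0.0382, -0.0], [-0.0532, -0.0, -0.0037, 0.0, 0.0509, -0.0001], [-0.0665, -0.0, -0.0046, 0.0, 0.0637, -0.0001]]
```

Request:
move_arm(
  deltas=[
    [[-0.0035,0,0.019,0,0.0075,0,5],[-0.007,0.0005,0.0375,0,0.0145,0,5],[-0.0105,0.001,0.0565,0,0.022,0,5],[-0.014,0.001,0.075,0,0.029,-0.0005,5],[-0.014,0.001,0.075,0,0.029,-0.0005,5]],
  ],
)

```text
time_s: 15.27
tcp_pos: [424.4, 283.5, 97.0]
orientation: [-3.139, -0.079, 2.142]
ft_force: [-0.3, -0.7, -2.1]
opening: 14.7
grasp_force: 90.4
```

Request:
move_arm(
  deltas=[
    [[-0.012,0,0.0005,0,0.012,0,5],[-0.024,0,0.0015,0,0.0235,0,5],[-0.036,0,0.002,0,0.0355,0,5],[-0.0475,0,0.003,0,0.047,0,5],[-0.0595,0,0.0035,0,0.059,0,5]],
  ],
)

```text
time_s: 15.68
tcp_pos: [437.6, 264.9, 95.9]
orientation: [3.141, -0.449, 2.145]
ft_force: [-0.4, 0.4, -1.6]
opening: 14.5
grasp_force: 90.5
```

Request:
move_arm(
  deltas=[
    [[-0.0135,0,-0.001,0,0.0125,0,5],[-0.0265,0,-0.002,0,0.0255,0,5],[-0.04,0,-0.003,0,0.038,0,5],[-0.053,0,-0.0035,0,0.051,0,5],[-0.0665,0,-0.0045,0,0.0635,0,5]],
  ],
)

```text
time_s: 16.1
tcp_pos: [451.1, 243.8, 85.4]
orientation: [-3.141, -0.849, 2.145]
ft_force: [0.3, -1.0, -0.9]
opening: 14.9
grasp_force: 90.6
```

Request:
move_arm(
  deltas=[
    [[0,0,0,0,0,0,5],[0,0,0,0,0,0,5],[0,0,0,0,0,0,5],[0,0,0,0,0,0,5]],
  ],
)

```text
time_s: 16.43
tcp_pos: [450.8, 244.6, 86.2]
orientation: [3.14, -0.845, 2.147]
ft_force: [-0.6, -0.8, -1.8]
opening: 14.9
grasp_force: 90.6
```

Run:
```python
from h import *
where(); p,r=puller(); print(r.as_euler('xyz'), p+r.apply([24,0,0]))
for n in ('side','top','wrist'): snap(n,n[0]+'4')
for t in ('s4','t4'):
    inbox(t,p,r); _,d,m=load(t); q=cloud(d,m).reshape(-1,3); q=q[(np.hypot(*(q[:,:2]-D[:2]).T)<50)&(q[:,2]>9)&(q[:,2]<32)]; print(len(q),q.mean(0),q.max(0))
```

```text
t 16.43 puller in stem [-137.42  282.72   25.63] rot err [ 0.3399  0.9839 -1.119 ] world [426.4 282.5  46.4] F [-0.6 -0.8 -1.8] Fstem [-1.2 -0.7 -1.5] grip 91.0 14.9
[ 0.00283018  0.84683453 -0.9948219 ] [435.08691814 269.14228249  28.459122  ]
s4 62 [51.4 -0.6 21.8] [59.3 15.2 25.9]
309 [460.69741996 229.5398732   24.17395147] [491.59072116 262.76362579  31.99991242]
t4 0  <stdin>:5: RuntimeWarning: Mean of empty slice.
  ret = um.true_divide(
Traceback (most recent call last):
ValueError: zero-size array to reduction operation maximum which has no identity
```

The knob has slid out. I'll back the puller away and up.

Request:
move_arm(
  deltas=[
    [[0.015,0,0,0,0,0,5],[0.04,0,0,0,0,0,5],[0.07,0,0,0,0,0,5],[0.1,0,0,0,0,0,5],[0.13,0,0,0,0,0,5]],
  ],
)

```text
time_s: 17.0
tcp_pos: [431.5, 273.7, 125.3]
orientation: [-3.141, -0.848, 2.144]
ft_force: [0.8, 0.0, -1.0]
opening: 14.3
grasp_force: 90.6
```

Request:
move_arm(
  deltas=[
    [[0.05,0,0,0,-0.018,0,5],[0.1,0,0,0,-0.036,0,5],[0.15,0,0,0,-0.054,0,5],[0.19,0,0,0,-0.072,0,5],[0.19,0,0,0,-0.072,0,5]],
  ],
)

```text
time_s: 17.42
tcp_pos: [403.9, 319.1, 187.5]
orientation: [3.131, -0.388, 2.152]
ft_force: [-0.3, 0.6, -0.9]
opening: 14.4
grasp_force: 90.6
```

Run:
```python
from h import *
where(); p,r=puller(); print(r.as_euler('xyz'))
for n in ('side','top','wrist'): snap(n,n[0]+'5')
for t in ('s5','t5'):
    im,d,m=load(t); P=cloud(d,m); q=P.reshape(-1,3); g=im.max(2).reshape(-1)
    k=(np.hypot(*(q[:,:2]-D[:2]).T)<48)&(q[:,2]>8)&(q[:,2]<60); q2=q[k]; print(t,k.sum(),q2.mean(0) if len(q2) else '',np.percentile(q2,[2,98],0).round(1) if len(q2) else '')
    k=(np.hypot(*(q[:,:2]-D[:2]).T)<62)&(q[:,2]<60)&(g<60); print('dark',k.sum(),np.median(q[k],0) if k.any() else '')
    k=(np.hypot(*(q[:,:2]-D[:2]).T)<85)&(q[:,2]>14)&(q[:,2]<28)&(g>70)
    if k.any(): print('dish',cv2.minEnclosingCircle(q[k][:,:2].astype(np.float32)))
```

```text
t 17.42 puller in stem [-142.13  342.5   115.36] rot err [ 0.0832  0.575  -1.1272] world [391.9 338.6 131.9] F [-0.3  0.6 -0.9] Fstem [-0.5  0.6 -0.8] grip 91.0 14.4
[ 0.01148565  0.39022924 -0.98913389]
s5 298 [460.11554154 229.69641378  24.35212436] [[441.8 211.9   9.3]
 [477.8 245.8  31.9]]
dark 204 [460.79714431 231.42883807  25.58847818]
dish ((438.7575378417969, 255.6684112548828), 67.15884399414062)
t5 268 [460.66574755 229.89214888  25.47886268] [[443.3 212.6   9.9]
 [479.6 245.5  32.1]]
dark 400 [460.2755443  229.69026662  26.02630412]
dish ((441.26385498046875, 256.8196716308594), 65.770263671875)
```

The knob lies in the dish at (460,230), inside the rim; both cameras agree, and the dish hasn't moved. Next I'll stand the puller on the bare bench.

Run:
```python
from h import *
_,d,m=load('top0'); q=cloud(d,m).reshape(-1,3)
for c in ((455,115),(465,110)):
    k=np.hypot(q[:,0]-c[0],q[:,1]-c[1])<60; print(c,k.sum(),np.nanpercentile(q[k][:,2],[1,50,99]))
g=np.array([460.,113,0]); r=rot(-.8,0)
plan([tool([425,230,120],rot(-.9,.15)),tool(g+[0,0,60],r),tool(g+[0,0,8],r)],step=28,ang=6)
```

```text
(455, 115) 2831 [-5.39150838 -1.69594791  2.04870677]
(465, 110) 2819 [-5.44341065 -1.7045145   1.86751136]
0 [[-0.0536, -0.0175, -0.0212, 0.0011, -0.0099, -0.0037], [-0.1071, -0.0351, -0.0424, 0.0022, -0.0198, -0.0074], [-0.1607, -0.0526, -0.0636, 0.0033, -0.0298, -0.0111], [-0.2142, -0.0701, -0.0847, 0.0043, -0.0397, -0.0148]]
1 [[-0.056, -0.0226, 0.0217, 0.0002, -0.0048, -0.0032], [-0.112, -0.0453, 0.0434, 0.0005, -0.0095, -0.0063], [-0.168, -0.0679, 0.0651, 0.0007, -0.0143, -0.0095], [-0.224, -0.0905, 0.0867, 0.0009, -0.0191, -0.0127], [-0.28, -0.1131, 0.1084, 0.0012, -0.0239, -0.0159]]
2 [[0.0001, 0.0001, 0.065, 0.0, 0.0, 0.0], [0.0003, 0.0002, 0.13, 0.0, 0.0, 0.0]]
```

Request:
move_arm(
  deltas=[
    [[-0.0535,-0.0175,-0.021,0.001,-0.01,-0.0035,5],[-0.107,-0.035,-0.0425,0.002,-0.02,-0.0075,5],[-0.161,-0.0525,-0.0635,0.0035,-0.03,-0.011,5],[-0.214,-0.07,-0.0845,0.0045,-0.0395,-0.015,5]],
  ],
)

```text
time_s: 17.9
tcp_pos: [431.1, 220.3, 177.4]
orientation: [-3.135, -0.148, 2.24]
ft_force: [0.2, -0.2, -1.7]
opening: 14.8
grasp_force: 90.5
```

Request:
move_arm(
  deltas=[
    [[-0.056,-0.0225,0.0215,0,-0.005,-0.003,5],[-0.112,-0.045,0.0435,0.0005,-0.0095,-0.0065,5],[-0.168,-0.068,0.065,0.0005,-0.0145,-0.0095,5],[-0.224,-0.0905,0.0865,0.001,-0.019,-0.0125,5],[-0.28,-0.113,0.1085,0.001,-0.024,-0.016,5]],
  ],
)

```text
time_s: 18.32
tcp_pos: [459.7, 110.5, 117.3]
orientation: [-3.137, -0.0, 2.341]
ft_force: [-0.6, 0.6, -1.7]
opening: 14.8
grasp_force: 90.5
```

Request:
move_arm(
  deltas=[
    [[0,0,0.04,0,0,0,5],[0,0,0.08,0,0,0,5],[0,0,0.11,0,0,0,5],[0,0,0.11,0,0,0,5],[0,0,0.11,0,0,0,5]],
  ],
)

```text
time_s: 18.73
tcp_pos: [459.6, 112.0, 74.6]
orientation: [-3.138, -0.0, 2.341]
ft_force: [-0.5, -0.1, -0.9]
opening: 15.2
grasp_force: 90.5
```

Run:
```python
from h import *
where(); p,r=puller(); print(r.as_euler('xyz'))
plan([tool([p[0],p[1],3],rot(-.8,0))],step=5)
```

```text
t 18.73 puller in stem [-133.58  109.55   -8.42] rot err [-0.1206  0.2446 -0.914 ] world [459.4 112.   14.5] F [-0.5 -0.1 -0.9] Fstem [-0.7 -0.  -0.8] grip 91.0 15.2
[-0.00230686  0.00230544 -0.80036872]
0 [[0.0001, -0.0001, 0.0096, -0.0001, -0.0001, -0.0], [0.0002, -0.0002, 0.0192, -0.0002, -0.0002, -0.0], [0.0003, -0.0002, 0.0288, -0.0004, -0.0004, -0.0001]]
```

Request:
move_arm(
  deltas=[
    [[0,0,0.01,0,0,0,5],[0,0,0.02,0,0,0,5],[0,0,0.028,-0.0004,-0.0004,0,5],[0,0,0.028,-0.0004,-0.0004,0,5],[0,0,0.028,-0.0004,-0.0004,0,5]],
  ],
)

```text
time_s: 19.15
tcp_pos: [460.5, 112.5, 64.7]
orientation: [3.14, 0.006, 2.342]
ft_force: [0.1, 0.1, -1.5]
opening: 14.5
grasp_force: 90.5
```

Request:
move_arm(
  deltas=[
    [[0,0,0.002,0,0,0,5],[0,0,0.004,0,0,0,5],[0,0,0.005,0,0,0,5],[0,0,0.005,0,0,0,5]],
  ],
)

```text
time_s: 19.48
tcp_pos: [460.6, 112.4, 62.7]
orientation: [3.141, 0.006, 2.342]
ft_force: [-0.5, -0.6, -1.7]
opening: 14.3
grasp_force: 90.5
```

Run:
```python
from h import *
where(); p,r=puller(); print(r.as_euler('xyz'))
```

```text
t 19.48 puller in stem [-135.2   109.74  -20.35] rot err [-0.1187  0.2374 -0.913 ] world [460.8 112.4   2.6] F [-0.5 -0.6 -1.7] Fstem [-1.  -0.6 -1.5] grip 91.0 14.3
[ 0.00229737 -0.00322514 -0.79935578]
```

Still 2.6 mm up. I'll take small steps to contact.

Request:
move_arm(
  deltas=[
    [[0,0,0.002,0,0,0,5],[0,0,0.004,0,0,0,5],[0,0,0.0055,0,0,0,5],[0,0,0.0055,0,0,0,5]],
  ],
)

```text
time_s: 19.82
tcp_pos: [460.5, 112.4, 60.3]
orientation: [3.141, 0.005, 2.342]
ft_force: [0.6, -0.0, -1.7]
opening: 14.8
grasp_force: 90.5
```

Run:
```python
from h import *
where(); p,r=puller(); print(r.as_euler('xyz'))
```

```text
t 19.82 puller in stem [-135.87  109.7   -22.59] rot err [-0.1188  0.2376 -0.9131] world [4.608e+02 1.123e+02 2.000e-01] F [ 0.6 -0.  -1.7] Fstem [ 0.1 -0.1 -1.8] grip 91.0 14.8
[ 0.00216019 -0.00309834 -0.79943786]
```

Request:
move_arm(
  deltas=[
    [[0,0,0.001,0,0,0,5],[0,0,0.0025,0,0,0,5],[0,0,0.0025,0,0,0,5]],
  ],
)

```text
time_s: 20.07
tcp_pos: [460.8, 112.3, 60.2]
orientation: [3.14, 0.006, 2.342]
ft_force: [-2.3, -1.0, 5.2]
opening: 14.9
grasp_force: 91.9
```

Run:
```python
from h import *
where(); p,r=puller(); print(r.as_euler('xyz'))
```

```text
t 20.07 puller in stem [-135.62  109.59  -22.85] rot err [-0.1187  0.2369 -0.913 ] world [4.611e+02 1.123e+02 1.000e-01] F [-2.3 -1.   5.2] Fstem [-1.  -0.7  5.6] grip 92.0 14.9
[ 0.00248546 -0.00365169 -0.79934982]
```

The puller is standing on the bench (5 N). I'll release it and rise.

Request:
move_arm(
  deltas=[
    [[0,0,0,0,0,0,18],[0,0,0,0,0,0,24],[0,0,0,0,0,0,34],[0,0,0,0,0,0,44],[0,0,0,0,0,0,50]],
  ],
  squeeze=20,
)

```text
time_s: 20.48
tcp_pos: [460.6, 112.4, 59.4]
orientation: [3.141, 0.005, 2.342]
ft_force: [-0.0, -0.5, 0.4]
opening: 50.0
grasp_force: 0.0
```

Request:
move_arm(
  deltas=[
    [[0,0,0,0,0,0,55],[0,0,-0.02,0,0,0,60],[0,0,-0.06,0,0,0,60],[0,0,-0.12,0,0,0,60],[0,0,-0.2,0,0,0,60]],
  ],
)

```text
time_s: 20.9
tcp_pos: [458.9, 112.7, 139.1]
orientation: [-3.14, 0.003, 2.342]
ft_force: [0.5, 0.6, 0.1]
opening: 60.1
grasp_force: 0.0
```

Request:
move_arm(
  deltas=[
    [[0.05,0,-0.08,0,0,0,60],[0.1,0,-0.16,0,0,0,60],[0.1,0,-0.2,0,0,0,60],[0.1,0,-0.2,0,0,0,60],[0.1,0,-0.2,0,0,0,60]],
  ],
)

```text
time_s: 21.32
tcp_pos: [432.6, 141.7, 220.6]
orientation: [3.139, 0.007, 2.343]
ft_force: [0.5, 0.3, -0.9]
opening: 59.8
grasp_force: 0.0
```

Run:
```python
from h import *
where()
for n in ('side','top'): snap(n,n[0]+'6')
for t in ('s6','t6'):
    im,d,m=load(t); q=cloud(d,m).reshape(-1,3); g=im.max(2).reshape(-1)
    k=(np.hypot(q[:,0]-461,q[:,1]-112)<45)&(q[:,2]>6)&(q[:,2]<130); print(t,'puller',k.sum(),np.percentile(q[k],[2,50,98],0).round(1).tolist())
    k&=q[:,2]>60; print(' handle',k.sum(),q[k].mean(0).round(1))
    k=(np.hypot(*(q[:,:2]-D[:2]).T)<62)&(q[:,2]<60)&(g<60); print(' knob',k.sum(),np.median(q[k],0),np.percentile(q[k],[2,98],0).round(1).tolist())
a,d0,m=load('top0'); _,d1,_=load('t6'); p=cloud(d1,m)
def seg(n,u0,u1,v0,v1,zl,zh):
    q=p[v0:v1,u0:u1].reshape(-1,3); q=q[(q[:,2]>zl)&(q[:,2]<zh)]; r=cv2.minAreaRect(q[:,:2].astype(np.float32)); print(n,np.round(r[0],1),q[:,2].max().round(1))
seg('tin',148,198,188,238,60,100); seg('bottle',198,232,185,222,60,120); seg('meas',425,466,204,240,40,80)
```

```text
t 21.32 puller in stem [-117.97  142.15  138.43] rot err [-0.1177  0.235  -0.9127] world [433.  141.7 160.5] F [ 0.5  0.3 -0.9] Fstem [ 0.3  0.3 -1. ] grip 0.0 59.8
s6 puller 448 [[431.1, 109.1, 8.4], [450.7, 123.0, 45.6], [470.2, 141.5, 83.4]]
 handle 139 [458.4 118.   73.7]
 knob 248 [460.84587886 230.03819435  25.73718609] [[445.6, 211.7, 12.7], [475.9, 246.3, 32.0]]
t6 puller 312 [[435.2, 97.9, 10.9], [454.6, 114.9, 46.6], [474.7, 137.1, 85.1]]
 handle 115 [459.9 111.3  80.5]
  return _methods._mean(a, axis=axis, dtype=dtype,
  ret = um.true_divide(
Traceback (most recent call last):
IndexError: index -1 is out of bounds for axis 0 with size 0
```

The puller stands upright with its handle top at 84 mm, and the knob is at rest in the dish. I'll check the bystanders once more and hand in.

Run:
```python
from h import *
_,d1,m=load('t6'); p=cloud(d1,m); ok=True
for n,u0,u1,v0,v1,zl,zh,c in (('tin',148,198,188,238,60,100,(580.3,309.7)),('bottle',198,232,185,222,60,120,(604.8,229.8)),('meas',425,466,204,240,40,80,(578.7,-218.4))):
    q=p[v0:v1,u0:u1].reshape(-1,3); q=q[(q[:,2]>zl)&(q[:,2]<zh)]
    if len(q): r=cv2.minAreaRect(q[:,:2].astype(np.float32)); print(n,np.round(r[0],1),c); 
print(np.abs(robot.get_obs()['joint_velocities']).max()); print(robot.close_job())
```

```text
bottle [616.5 219.1] (604.8, 229.8)
meas [ 578.7 -218.5] (578.7, -218.4)
0.01419156732949366
the job is handed in; nothing more can be done
None
```

The job is handed in: the knob is off the stem and in the dish, the puller stands upright on the bench, and the robot is clear after about 21 s. The tape measure hasn't moved. My last top view, probably blocked by the arm, couldn't confirm the tint bottle or the tin, though the arm's path stayed well away from both.

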